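# Hold the strip nip open with the tommy bar

## Robot

A 6-joint arm with a two-finger parallel gripper is mounted at the origin on the work surface. World frame = base frame: x ahead of the robot, y to its left, z up, the work surface at z = 0. Lengths are in m, angles in rad, forces in N, time in s.
With the tool pointing down it reaches from about 0.25 to 0.725 m from the base axis. Payload 4 kg.
Tool frame: the origin (TCP) lies midway between the tips of the shut fingers; the grasp point (between the pads) lies 19 mm behind it; z points along the fingers, y is the line along which they close (so a half turn about z gives the same grasp; the last joint's range is limited). The gripper opens to 85 mm and grips with 20 to 120 N. Pads are 22 mm wide; open, the fingers measure 114 mm over their backs; the gripper's body (76 mm by 85 mm) begins 54 mm behind the grasp point. The pads swing forward as they close: fully open they stand 13 mm farther back than shut.
Start: joints at [1.338, 0.241, 0.005, 1.335, 0, 1.571], TCP at [0.115, 0.487, 0.231] pointing down, gripper open.
Joint ranges: [-2.72, 2.72], [-1.05, 1.87], [-1.09, 1.28], [-1.99, 2.15], [-1.42, 1.44], [-3.14, 3.14]. Speed limits (rad/s): [2.79, 2.79, 3.14, 3.14, 3.14, 3.14].

## Interface

Orientations are given as a unit quaternion [x, y, z, w].
In Python, from workcell import bot, camera, job_done gives the robot as it stands.
- The arm moves only by the tool carry_out, never from a script. Its argument "plan" is a list of rows, each an object of numbers: "dx", "dy", "dz": the shift along the tool's x, y, z in mm; "twist": the turn about the tool's z in degrees; "fingers": the closure, from -1 (fully open) to 1 (shut). In form: [{"dx": .., "dy": .., "dz": .., "twist": .., "fingers": ..}, ...]. A call has exactly 5 rows; each row is the pose to reach, as a shift and turn from the pose commanded when the call began, along the tool's axes at that moment; what a row does not reach only later rows make up. A row lasts 1/12 s, in which the tool goes at most 41.7 mm and 7.16 degrees, less where a joint would pass 70% of its speed; a pose out of reach is approached as far as the arm can. A call with a gripper value outside its range is refused whole. The fingers move at their own pace and stop on an object; the grip force is fixed at half the most. Time passes only in rows, so rows that repeat a pose let the fingers close, or fill a call up. It gives the time, the measured TCP pose, the force, the opening and the grip force at its end, in the units of the state.
- bot.get_obs(): the state, without advancing time (a new reading comes with each control period).
- camera(name): name is "scene" or "top"; returns a dict with "image" (400x640x3 uint8, red, green, blue), "intrinsics" (3x3 intrinsics, pixels), "eye" and "attitude" of the camera in the world. Camera axes: x right, y down, z forward; pixel columns grow to the right and rows downward; lengths in m; the calibration is good to about 2 mm. A picture is of the moment at which its call begins. There is no depth.
- job_done(): hands the job in; it is judged then, once.
The state is a dict: "clock": time; "joint_pos": joint angles; "joint_vel": joint speeds; "tau": joint torques, N m; "eef_pos": TCP position; "tool_rot": TCP orientation; "ft_force": force on the tool from outside, world axes, zero at the start; "ft_torque": the same for the moment, N m; "grip_width": finger opening in m; "grasp_force": force on a finger pad.
Only numpy, scipy, OpenCV 4.12 (cv2) and the standard library are available. Lean on these libraries where they do the work, as an engineer would, in place of code of your own. Each camera call takes 0.05 s, during which the arm holds its last target. There are 200 camera calls.

## Task

Take the thin steel bar out of its wooden block and put its tapered end down right through the eye at the end of the strip feeder's sprung tensioner arm, before the arm is moved. Then, working only with the bar, push the arm back (away from the fixed roll) well past the pawl's click and keep it there: the program finishes while the gripper still holds the bar and the arm open against its spring. Leave the thick drift and everything else on the bench where it is.

Things in the scene. Friction and masses are not known exactly. Their poses are not given: they have to be found in the camera images.
- bar: Tommy bar: plain round steel bar, 12 mm diameter, 150 mm long, 0.09 to 0.18 kg, upright with some play in its wooden block, foot 15 mm above the table, 115 mm showing above the block. The foot tapers over its last 8 mm to 7 mm diameter. Origin: centre of the foot end; z along the bar to its top. The thinner and taller of the two bars.
- bar_foot (a point): Centre of the bar's tapered foot end (same point as the bar's origin).
- bar_block: Fixed wooden block 70 x 70 x 50 mm (the top is 50 mm above the table) with one 14 mm hole, 35 mm deep, in which the bar stands. Origin: centre of the underside. It may change places with the drift's block.
- nip_unit: The strip feeder, fixed: dark steel plate 240 (x) x 280 (y) x 12 mm; grey gearbox at its -x, -y corner, 88 mm high; a fixed aluminium forming roll 72 mm high; the tensioner arm, whose rubber idler roll rests near the forming roll. Origin: centre of the plate's underside; z up. The arm is pushed towards its +x side.
- pivot (a point): On the vertical axis about which the tensioner arm swings, 62 mm above the table; the steel post ends 74 mm above the table. Fixed to the strip feeder, same axes as the strip feeder.
- eye (a point): Centre of the upper mouth of the eye, on the swinging arm: a vertical through hole of 16 mm diameter with chamfered rim, in a square aluminium boss 36 x 36 mm, 20 mm thick, its top 62 mm above the table. Below it 30 mm of free space down to the steel plate. 120 mm from the pivot; at rest along the strip feeder's +y from the pivot. z up; follows the arm.
- tensioner (a joint): Swing of the tensioner arm, rad: 0 at rest (sprung), growing as the eye moves to the strip feeder's +x (clockwise from above); stop at 0.62. A roller pawl rides over a tooth: resistance rises from about 0.2, click at about 0.36, over by 0.42. Force at the eye: 3 N to start, up to 11 N before the click, 6 to 8 N beyond. The pawl does not hold it: let go, it springs back.
- drift: Thick steel drift, 20 mm diameter, 110 mm long, upright in its block, foot 15 mm above the table; too thick for the eye, leave alone. Origin: centre of its foot.
- drift_block: Fixed wooden block 70 x 70 x 50 mm that holds the drift. Origin: centre of the underside.
- glue_a: Small white glue bottle, 32 mm diameter, 85 mm high; leave alone. Origin: centre of its underside.
- glue_b: Second glue bottle, same size; leave alone. Origin: centre of its underside.
- arrow: Arrow-shaped, about 120 x 90 mm, aluminium sign piece, 22 mm high, lying flat; leave alone. Origin: centre of its underside.
- ring_sign: Ring-shaped, 100 mm across, aluminium sign piece, 22 mm high, lying flat; leave alone. Origin: centre of its underside.
- frame_sign: Rectangular frame, 80 x 100 mm, aluminium sign piece, 22 mm high, lying flat; leave alone. Origin: centre of its underside.
- screwdriver: Screwdriver lying on the bench beyond the strip feeder; leave alone.

How it is judged:
On the way, in this order (a step that is already met when the one before it is completed fails the run):
1. the bar's foot is down through the eye and out below it while the arm is still near rest (below 0.15 rad) (z of bar_foot in the frame of eye below -0.022 m and horizontal distance between bar_foot and eye below 0.016 m and angle between bar's own z axis and vertical below 0.4 rad and value of joint tensioner below 0.15 rad), for 0.1 s.
2. with the bar through the eye, the arm is pushed past the click (beyond 0.42 rad) (z of bar_foot in the frame of eye below -0.022 m and horizontal distance between bar_foot and eye below 0.016 m and angle between bar's own z axis and vertical below 0.4 rad and value of joint tensioner above 0.42 rad), for 0.3 s.
At the end, for the whole second after the job is handed in: Arm held still beyond the click (joint over 0.42 rad) by the bar alone: bar foot at least 22 mm below the eye's upper mouth, within 16 mm of its axis, bar within 0.4 rad of upright, pushing over 2 N; fingers grip the bar over 2 N; robot itself not touching the feeder (under 1 N) (all of step 2 and velocity of joint tensioner between -0.15 and 0.15 rad/s and contact force between the fingers and bar above 2 N and contact force between bar and nip_unit above 2 N and contact force between each of the arm, the fingers and nip_unit below 1 N); the arm keeps its last pose, push and grip.
It fails at once if the robot pushes the strip feeder or its arm directly instead of with the bar (more than 8 N) (contact force between any of the fingers, the arm and nip_unit above 8 N).
It fails at once if the drift or another thing on the bench is moved by more than 30 mm (distance of any of drift, glue_a, glue_b, arrow, ring_sign, frame_sign, screwdriver from where it was at the start of the episode above 0.03 m).
It also fails if it takes over 46 s, if anything falls off the work surface, if the arm or the gripper's body presses on something with over 40 N, if the wrist force passes 120 N, or if a joint passes its speed limit or range.

## Working session

There is one attempt and no reset: what is moved stays moved. The work goes in short steps, Python scripts to look and compute and a tool call to move; the robot and the scene stay as the last step left them, time stands still between calls to the robot, and variables do not carry over. Pictures are saved under pics/ and viewed, at most 10 in all, crops included, and the job is handed in when it is done.

Besides the shell and the picture viewer there is one more tool, called after ">>>" by a JSON object that holds its "api" and its "payload". carry_out: Moves the arm, as the interface text tells. Its arguments: {"type":"object","properties":{"plan":{"type":"array","items":{"type":"object","properties":{"dx":{"type":"number"},"dy":{"type":"number"},"dz":{"type":"number"},"twist":{"type":"number"},"fingers":{"type":"number"}}}}},"required":["plan"]}

```bash
mkdir -p pics
cat > h.py <<'E'
import numpy as np, cv2
from scipy.spatial.transform import Rotation as R
from workcell import bot, camera, job_done
def snap(n,f):
    c=camera(n); cv2.imwrite(f'pics/{f}.png',c['image'][:,:,::-1]); np.savez(f'pics/{f}.npz',**c); return c
def Rm(c):
    a=np.array(c['attitude']); return R.from_quat(a).as_matrix() if a.size==4 else a
def ray(c,u,v):
    d=Rm(c)@np.linalg.solve(c['intrinsics'],[u,v,1.]); return np.array(c['eye']),d
def onz(c,u,v,z):
    o,d=ray(c,u,v); return o+d*(z-o[2])/d[2]
def proj(c,p):
    q=c['intrinsics']@(Rm(c).T@(np.array(p)-c['eye'])); return q[:2]/q[2]
def tri(c1,p1,c2,p2):
    o1,d1=ray(c1,*p1);o2,d2=ray(c2,*p2)
    t=np.linalg.lstsq(np.c_[d1,-d2],o2-o1,rcond=None)[0]
    a,b=o1+t[0]*d1,o2+t[1]*d2; return (a+b)/2,np.linalg.norm(a-b)
E
python3 - <<'E'
from h import *
for n in('scene','top'):
    c=snap(n,n+'0'); print(n,c['intrinsics'],c['eye'],c['attitude'])
print(bot.get_obs())
E
```

```text
scene [[367.74267625   0.         316.43447212]
 [  0.         367.74267625 198.26274633]
 [  0.           0.           1.        ]] [ 0.90192164 -0.51199285  0.86143392] [ 0.90896459  0.24750628 -0.08588148 -0.32426592]
top [[379.236279     0.         322.10358351]
 [  0.         379.236279   206.76100061]
 [  0.           0.           1.        ]] [0.43219223 0.03675965 1.20285804] [ 0.71196769 -0.69991011  0.02747919 -0.04972668]
{'clock': 0.1, 'joint_pos': array([1.33800138e+00, 2.41361335e-01, 3.86396777e-03, 1.33522904e+00,
       3.62829039e-05, 1.57080297e+00]), 'joint_vel': array([-0.00013291, -0.00266667,  0.0054828 , -0.00107195, -0.001143  ,
        0.00112638]), 'tau': array([-5.42790658e-04, -3.73140442e+01,  2.53008682e+01,  1.08855122e-02,
       -4.15740624e-05,  4.48038151e-06]), 'eef_pos': array([0.11520556, 0.48595547, 0.23049208]), 'tool_rot': array([ 1.16138080e-01,  9.93232609e-01, -9.56404997e-04, -1.30090423e-04]), 'ft_force': array([-0.35227222,  0.5127449 , -0.07823061]), 'ft_torque': array([-0.00193061, -0.0095752 ,  0.01371441]), 'grasp_force': 0.0, 'grip_width': 0.08537570007274856}
```

View pics/scene0.png

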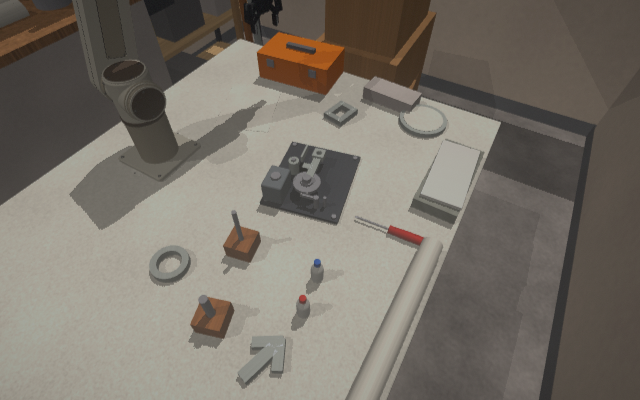

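View pics/top0.png

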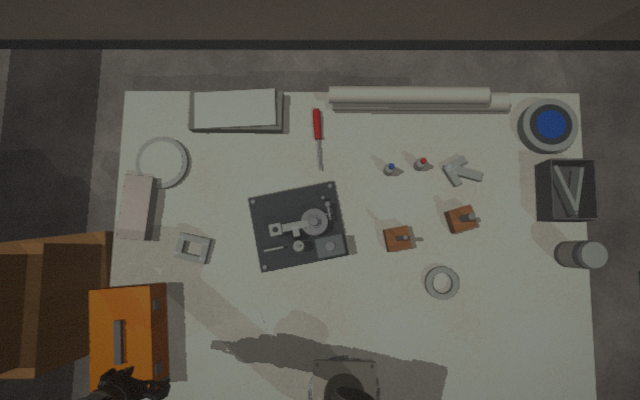

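View crops.

The bar stands in the block at scene (240,240) / top (400,238), the thick drift in the block at top (463,218), and the feeder is at top (298,225). The eye's boss is at the left end of the arm, near top (275,230). I'll enlarge these areas next.

Run:
```python
from h import *
a=cv2.imread('pics/top0.png');b=cv2.imread('pics/scene0.png')
f=lambda i,x,y,w,h:cv2.resize(i[y:y+h,x:x+w],(400,300) ,interpolation=cv2.INTER_CUBIC)
m=np.vstack([np.hstack([f(a,240,175,120,90),f(a,370,195,80,60)]),np.hstack([f(b,250,135,120,90),f(b,200,200,80,60)])])
m=cv2.convertScaleAbs(m,alpha=1.6); cv2.imwrite('pics/m.png',m)
```

```text
(no output)
```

View pics/m.png

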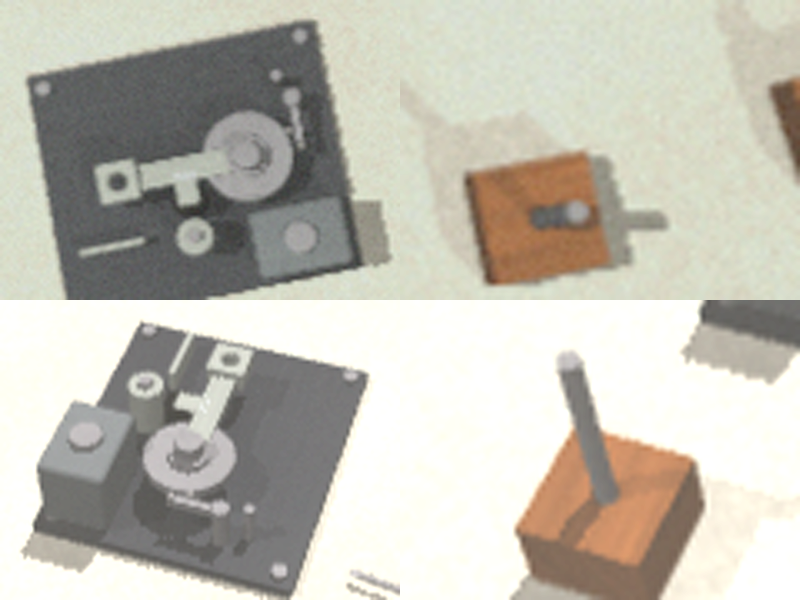

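In the crops, the eye's dark hole is at top px (275.2,229.4) and scene px (318.8,152.2), with the pivot hub at top (314,221). The bar's top end is at top (405.4,237.2) and scene (233.9,211.9). I'll refine and triangulate these.

```bash
cat >> h.py <<'E'
def hole(c,u,v,s=8,r=7):
    g=cv2.cvtColor(c['image'],cv2.COLOR_RGB2GRAY);u0,v0=int(round(u))-r,int(round(v))-r
    p=cv2.resize(g[v0:v0+2*r+1,u0:u0+2*r+1],None,fx=s,fy=s,interpolation=cv2.INTER_CUBIC)
    _,b=cv2.threshold(p,0,255,cv2.THRESH_OTSU)
    cs,h=cv2.findContours(b,cv2.RETR_CCOMP,cv2.CHAIN_APPROX_NONE)
    for k,q in zip(cs,h[0]):
        if q[3]>=0 and cv2.contourArea(k)>2*s*s:
            m=cv2.moments(k);return (u0+(m['m10']/m['m00']+.5)/s-.5,v0+(m['m01']/m['m00']+.5)/s-.5),m['m00']/s/s
E
python3 - <<'E'
from h import *
t=dict(np.load('pics/top0.npz'));s=dict(np.load('pics/scene0.npz'))
ht,hs=hole(t,275.2,229.4),hole(s,318.8,152.2);print(ht,hs)
if ht and hs: print('eye tri',tri(t,ht[0],s,hs[0]))
a=ht[0] if ht else (275.2,229.4);b=hs[0] if hs else (318.8,152.2)
print('eye planes',onz(t,*a,.062),onz(s,*b,.062))
print('bar top tri',tri(t,(405.4,237.2),s,(233.9,211.9)),onz(t,405.4,237.2,.165),onz(s,233.9,211.9,.165))
print('bar entry',onz(t,370+535/5-.4,195+216/5-.4,.05),onz(s,200+205/5-.4,200+198/5-.4,.05))
# pivot
pt=onz(t,240+247/3.333-.35,175+152/3.333-.35,.074);ps=onz(s,250+188/3.333-.35,135+140/3.333-.35,.074);print('pivot',pt,ps)
# bar block: orange mask in top
for n,c in(('top',t),('scene',s)):
    h=cv2.cvtColor(c['image'],cv2.COLOR_RGB2HSV);m=cv2.inRange(h,(3,100,50),(18,255,255))
    k,l,st,ce=cv2.connectedComponentsWithStats(m)
    print(n,[(st[i],ce[i]) for i in range(1,k) if 150<st[i,4]<2500])
E
```

```text
((274.8204371126689, 229.12350782281825), 25.6328125) ((318.6375701121795, 152.40528178418805), 19.5)
eye tri (array([0.48716495, 0.21573865, 0.06120644]), np.float64(0.0005027305399579994))
eye planes [0.48692611 0.21545944 0.062     ] [0.48775816 0.21519656 0.062     ]
bar top tri (array([ 0.46757548, -0.15609234,  0.16321866]), np.float64(0.003594206423039976)) [ 0.46621759 -0.15701531  0.165     ] [ 0.47010036 -0.15587691  0.165     ]
bar entry [ 0.47197893 -0.39039267  0.05      ] [ 0.46978057 -0.15869858  0.05      ]
pivot [0.51482235 0.0976791  0.074     ] [0.5133398 0.0982791 0.074    ]
top [(array([447, 205,  31,  27, 435], dtype=int32), array([460.59310345, 218.72413793])), (array([384, 226,  28,  26, 477], dtype=int32), array([396.56184486, 238.51572327]))]
scene [(array([ 157,    0,   96,   59, 1206], dtype=int32), array([213.8814262 ,  26.84991708])), (array([202,  42,  26,  14, 153], dtype=int32), array([215.04575163,  48.5751634 ])), (array([224, 227,  14,  21, 156], dtype=int32), array([231.19871795, 238.48717949])), (array([235, 227,  23,  26, 317], dtype=int32), array([246.41009464, 239.66246057])), (array([205, 297,  25,  34, 458], dtype=int32), array([217.47379913, 313.78384279])), (array([191, 304,  14,  22, 154], dtype=int32), array([197.51948052, 315.5974026 ]))]
```

```bash
cat >> h.py <<'E'
def go(p,yaw=None):
    "rows' numbers in mm/deg for world target p and yaw (deg) of tool y"
    o=bot.get_obs();M=R.from_quat(o['tool_rot']).as_matrix();d=M.T@(np.array(p)-o['eef_pos'])*1e3
    y=np.degrees(np.arctan2(M[1,1],M[0,1])); print('shift',d.round(1),'yaw now',y.round(2),'twist',None if yaw is None else round(y-yaw,1),'z axis',M[:,2].round(4))
E
python3 - <<'E'
from h import *
t=dict(np.load('pics/top0.npz'))
print(onz(t,396.6,237.8,.05)); go([.468,-.157,.23],0)
E
```

```text
[ 0.46771305 -0.15211859  0.05      ]
shift [-491.6 -544.2    1.5] yaw now 76.66 twist 76.7 z axis [-5.0e-04 -1.9e-03 -1.0e+00]
```

>>> {"api": "carry_out", "payload": {"plan": [{"dx": -24.6,"dy": -27.2,"dz": 0,"twist": 0,"fingers": -1},{"dx": -49.2,"dy": -54.4,"dz": 0,"twist": 0,"fingers": -1},{"dx": -73.8,"dy": -81.6,"dz": 0,"twist": 0,"fingers": -1},{"dx": -98.4,"dy": -108.8,"dz": 0,"twist": 0,"fingers": -1},{"dx": -123,"dy": -136,"dz": 0,"twist": 0,"fingers": -1}]}}

```text
clock: 0.52
eef_pos: [0.2038, 0.324, 0.2308]
tool_rot: [0.116, 0.993, -0.0, -0.0]
ft_force: [1.6, -0.1, 0.2]
grip_width: 0.0852
grasp_force: 0.0
```

>>> {"api": "carry_out", "payload": {"plan": [{"dx": -24.6,"dy": -27.2,"dz": 0,"twist": 0,"fingers": -1},{"dx": -49.2,"dy": -54.4,"dz": 0,"twist": 0,"fingers": -1},{"dx": -73.8,"dy": -81.6,"dz": 0,"twist": 0,"fingers": -1},{"dx": -98.4,"dy": -108.8,"dz": 0,"twist": 0,"fingers": -1},{"dx": -123,"dy": -136,"dz": 0,"twist": 0,"fingers": -1}]}}

```text
clock: 0.93
eef_pos: [0.2921, 0.1634, 0.2312]
tool_rot: [0.116, 0.993, 0.0, 0.0]
ft_force: [0.6, -0.5, 0.2]
grip_width: 0.0858
grasp_force: 0.0
```

>>> {"api": "carry_out", "payload": {"plan": [{"dx": -24.6,"dy": -27.2,"dz": 0,"twist": 7,"fingers": -1},{"dx": -49.2,"dy": -54.4,"dz": 0,"twist": 14,"fingers": -1},{"dx": -73.8,"dy": -81.6,"dz": 0,"twist": 21,"fingers": -1},{"dx": -98.4,"dy": -108.8,"dz": 0,"twist": 28,"fingers": -1},{"dx": -123,"dy": -136,"dz": 0,"twist": 35,"fingers": -1}]}}

```text
clock: 1.35
eef_pos: [0.3804, 0.0025, 0.2312]
tool_rot: [0.412, 0.911, 0.0, -0.0]
ft_force: [1.8, 1.8, 0.8]
grip_width: 0.0855
grasp_force: 0.0
```

Run:
```python
from h import *
go([.468,-.156,.23],0)
```

```text
shift [-176.9  -38.8    1.1] yaw now 41.29 twist 41.3 z axis [-2.e-04  2.e-04 -1.e+00]
```

>>> {"api": "carry_out", "payload": {"plan": [{"dx": -35.4,"dy": -7.8,"dz": 0,"twist": 7,"fingers": -1},{"dx": -70.8,"dy": -15.6,"dz": 0,"twist": 14,"fingers": -1},{"dx": -106.2,"dy": -23.4,"dz": 0,"twist": 21,"fingers": -1},{"dx": -141.6,"dy": -31.2,"dz": 0,"twist": 28,"fingers": -1},{"dx": -177,"dy": -39,"dz": 0,"twist": 35,"fingers": -1}]}}

```text
clock: 1.77
eef_pos: [0.469, -0.1556, 0.2308]
tool_rot: [0.667, 0.745, -0.0, -0.0]
ft_force: [0.4, 0.4, -0.3]
grip_width: 0.0854
grasp_force: 0.0
```

>>> {"api": "carry_out", "payload": {"plan": [{"dx": 0,"dy": 0,"dz": 0,"twist": 6.5,"fingers": -1},{"dx": 0,"dy": 0,"dz": 0,"twist": 6.5,"fingers": -1},{"dx": 0,"dy": 0,"dz": 0,"twist": 6.5,"fingers": -1},{"dx": 0,"dy": 0,"dz": 0,"twist": 6.5,"fingers": -1},{"dx": 0,"dy": 0,"dz": 0,"twist": 6.5,"fingers": -1}]}}

```text
clock: 2.18
eef_pos: [0.4683, -0.1528, 0.2314]
tool_rot: [0.705, 0.709, -0.0, -0.0]
ft_force: [-0.8, 0.2, 0.1]
grip_width: 0.0857
grasp_force: 0.0
```

Run:
```python
from h import *
go([.468,-.156,.1],0)
b=snap('scene','s1')['image'][:,:,::-1]
cv2.imwrite('pics/s1c.png',cv2.resize(b[120:280,140:340],None,fx=3,fy=3))
```

```text
shift [ -3.2  -0.3 131.4] yaw now 0.34 twist 0.3 z axis [-3.e-04  2.e-04 -1.e+00]
```

View pics/s1c.png

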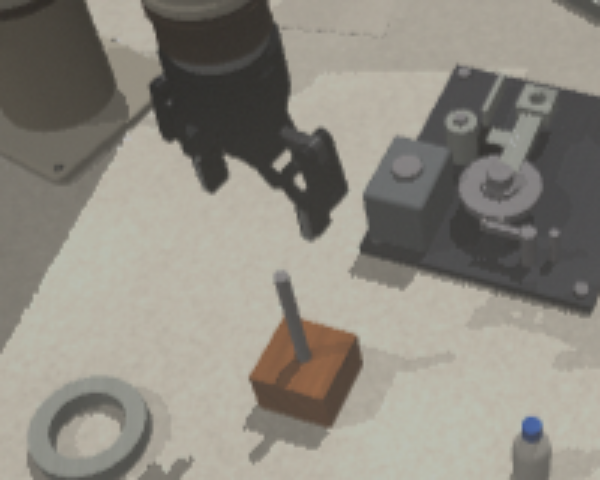

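The gripper is open above the bar with a finger on each side (crop (210,180) and (315,230)), and the bar top is at (282,275). I can descend from here.

>>> {"api": "carry_out", "payload": {"plan": [{"dx": -3,"dy": 0,"dz": 26,"twist": 0,"fingers": -1},{"dx": -3,"dy": 0,"dz": 52,"twist": 0,"fingers": -1},{"dx": -3,"dy": 0,"dz": 78,"twist": 0,"fingers": -1},{"dx": -3,"dy": 0,"dz": 104,"twist": 0,"fingers": -1},{"dx": -3,"dy": 0,"dz": 131,"twist": 0,"fingers": -1}]}}

```text
clock: 2.65
eef_pos: [0.4689, -0.156, 0.1]
tool_rot: [0.705, 0.709, 0.0, 0.001]
ft_force: [0.1, -0.1, 0.1]
grip_width: 0.0854
grasp_force: 0.0
```

>>> {"api": "carry_out", "payload": {"plan": [{"dx": 0,"dy": 0,"dz": 0,"twist": 0,"fingers": 1},{"dx": 0,"dy": 0,"dz": 0,"twist": 0,"fingers": 1},{"dx": 0,"dy": 0,"dz": 0,"twist": 0,"fingers": 1},{"dx": 0,"dy": 0,"dz": 0,"twist": 0,"fingers": 1},{"dx": 0,"dy": 0,"dz": 0,"twist": 0,"fingers": 1}]}}

```text
clock: 3.07
eef_pos: [0.4703, -0.1571, 0.1023]
tool_rot: [0.706, 0.708, 0.001, 0.002]
ft_force: [0.1, -0.1, -0.2]
grip_width: 0.0257
grasp_force: 0.0
```

>>> {"api": "carry_out", "payload": {"plan": [{"dx": 0,"dy": 0,"dz": 0,"twist": 0,"fingers": 1},{"dx": 0,"dy": 0,"dz": 0,"twist": 0,"fingers": 1},{"dx": 0,"dy": 0,"dz": 0,"twist": 0,"fingers": 1},{"dx": 0,"dy": 0,"dz": 0,"twist": 0,"fingers": 1},{"dx": 0,"dy": 0,"dz": 0,"twist": 0,"fingers": 1}]}}

```text
clock: 3.48
eef_pos: [0.4689, -0.1571, 0.1018]
tool_rot: [0.706, 0.708, 0.0, 0.001]
ft_force: [-2.9, 0.1, 6.7]
grip_width: 0.0103
grasp_force: 58.3
```

>>> {"api": "carry_out", "payload": {"plan": [{"dx": 0,"dy": 0,"dz": -15,"twist": 0,"fingers": 1},{"dx": 0,"dy": 0,"dz": -35,"twist": 0,"fingers": 1},{"dx": 0,"dy": 0,"dz": -60,"twist": 0,"fingers": 1},{"dx": 0,"dy": 0,"dz": -85,"twist": 0,"fingers": 1},{"dx": 0,"dy": 0,"dz": -110,"twist": 0,"fingers": 1}]}}

```text
clock: 3.9
eef_pos: [0.4684, -0.1567, 0.2115]
tool_rot: [0.706, 0.708, -0.0, -0.0]
ft_force: [0.1, -1.1, -2.2]
grip_width: 0.0106
grasp_force: 58.7
```

Run:
```python
from h import *
print(bot.get_obs()['grip_width'])
b=snap('scene','s2')['image'][:,:,::-1]; c=snap('top','t2')['image'][:,:,::-1]
cv2.imwrite('pics/s2c.png',np.hstack([cv2.resize(b[130:280,180:280],None,fx=4,fy=4),cv2.resize(c[180:280,340:440],(400,600))]))
go([.487,.2155,.21],0)
```

```text
0.010606134147968141
shift [373.2  16.5   4.1] yaw now 0.16 twist 0.2 z axis [ 0.0088 -0.0029 -1.    ]
```

View pics/s2c.png

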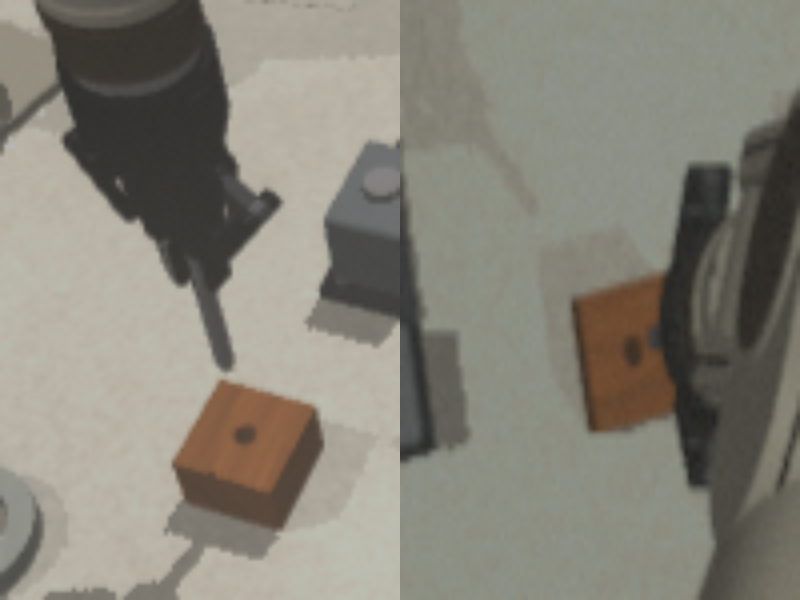

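The bar is out and gripped (foot at crop (225,365)), and it hangs nearly vertical. I'll carry it over the eye now.

>>> {"api": "carry_out", "payload": {"plan": [{"dx": 30,"dy": 2,"dz": 0,"twist": 0,"fingers": 1},{"dx": 68,"dy": 4,"dz": 0,"twist": 0,"fingers": 1},{"dx": 106,"dy": 6,"dz": 0,"twist": 0,"fingers": 1},{"dx": 144,"dy": 8,"dz": 0,"twist": 0,"fingers": 1},{"dx": 182,"dy": 9,"dz": 0,"twist": 0,"fingers": 1}]}}

```text
clock: 4.42
eef_pos: [0.4766, 0.0267, 0.2095]
tool_rot: [0.706, 0.708, -0.0, -0.0]
ft_force: [0.6, -0.2, -1.7]
grip_width: 0.0106
grasp_force: 58.7
```

>>> {"api": "carry_out", "payload": {"plan": [{"dx": 40,"dy": 2,"dz": 0,"twist": 0,"fingers": 1},{"dx": 80,"dy": 4,"dz": 0,"twist": 0,"fingers": 1},{"dx": 120,"dy": 6,"dz": 0,"twist": 0,"fingers": 1},{"dx": 160,"dy": 8,"dz": 0,"twist": 0,"fingers": 1},{"dx": 190,"dy": 8,"dz": 0,"twist": 0,"fingers": 1}]}}

```text
clock: 4.83
eef_pos: [0.4841, 0.2182, 0.2093]
tool_rot: [0.705, 0.709, -0.0, -0.0]
ft_force: [0.6, -0.7, -2.3]
grip_width: 0.0105
grasp_force: 58.7
```

>>> {"api": "carry_out", "payload": {"plan": [{"dx": 0,"dy": 0,"dz": 10,"twist": 0,"fingers": 1},{"dx": 0,"dy": 0,"dz": 20,"twist": 0,"fingers": 1},{"dx": 0,"dy": 0,"dz": 35,"twist": 0,"fingers": 1},{"dx": 0,"dy": 0,"dz": 35,"twist": 0,"fingers": 1},{"dx": 0,"dy": 0,"dz": 35,"twist": 0,"fingers": 1}]}}

```text
clock: 5.25
eef_pos: [0.4834, 0.2135, 0.1736]
tool_rot: [0.707, 0.708, -0.002, -0.001]
ft_force: [0.3, -0.0, -2.2]
grip_width: 0.0106
grasp_force: 58.7
```

Run:
```python
from h import *
b=snap('scene','s3')['image'][:,:,::-1]; c=snap('top','t3')['image'][:,:,::-1]
cv2.imwrite('pics/s3c.png',cv2.convertScaleAbs(np.hstack([cv2.resize(b[105:180,280:355],(450,450)),cv2.resize(c[190:265,230:280],(300,450))]),alpha=1.6))
go([.487,.2155,.15],0); print(bot.get_obs()['eef_pos'])
```

```text
shift [ 1.2  2.1 25.5] yaw now 0.07 twist 0.1 z axis [-1.e-04 -2.e-04 -1.e+00]
[0.48492004 0.21427715 0.17548378]
```

View pics/s3c.png

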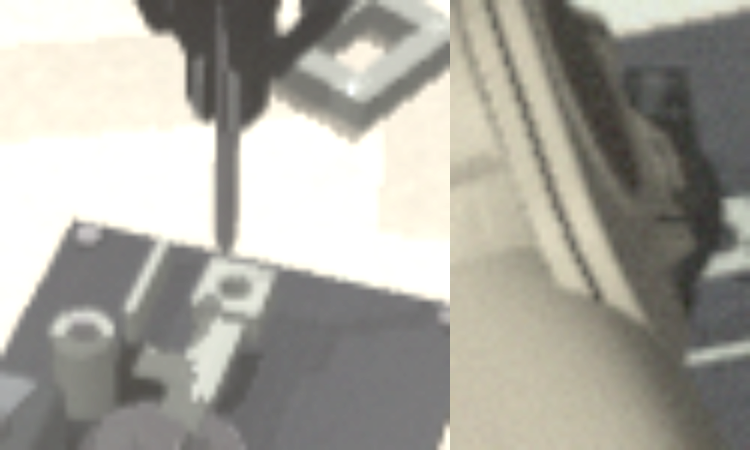

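In the scene crop the bar hangs vertically with its foot at about px (317.3,146.3), just above and slightly left of the eye at (319.2,152.3). The arm occludes the top view. I'll measure the foot from the bar silhouette and its known height.

```bash
cat >> h.py <<'E'
def barfoot(c,u,v,zf):
    g=cv2.cvtColor(c['image'],cv2.COLOR_RGB2GRAY).astype(float); C=[]
    for r in range(int(v)-17,int(v)-4):
        w=g[r,int(u)-9:int(u)+10]; bg=np.median(np.r_[w[:4],w[-4:]]); d=np.clip(bg-w-15,0,None); C.append((r,(d*np.arange(int(u)-9,int(u)+10)).sum()/d.sum()))
    k=np.polyfit(*np.array(C).T,1); return k,C
E
python3 - <<'E'
from h import *
s=dict(np.load('pics/s3.npz'));t=dict(np.load('pics/t3.npz'))
o=bot.get_obs()['eef_pos'];zf=o[2]-.0855
k,C=barfoot(s,317,146,zf);print(k,np.round(C,2).tolist())
g=cv2.cvtColor(s['image'],cv2.COLOR_RGB2GRAY);print(g[138:158,310:328])
h=hole(s,319.2,152.3);print('eye',h,onz(s,*h[0],.062) if h else '')
ax=lambda v:(np.polyval(k,v),v)
for v in(146,146.5,147):print(v,'foot near edge',onz(s,*ax(v),zf))
T=np.array([o[0],o[1],zf]);print('proj tcp axis foot',proj(s,T),proj(s,T+[0,0,.03]),'eye mouth',proj(s,[.487,.2155,.062]),'over eye',proj(s,[.487,.2155,zf]))
E
```

```text
[-1.23817824e-02  3.18973149e+02] [[129.0, 317.44], [130.0, 317.38], [131.0, 317.39], [132.0, 317.26], [133.0, 317.28], [134.0, 317.28], [135.0, 317.28], [136.0, 317.28], [137.0, 317.28], [138.0, 317.28], [139.0, 317.28], [140.0, 317.26], [141.0, 317.23]]
[[173 172 171 174 172 143  77  74  72 101 171 172 174 174 173 174 174 175]
 [173 172 172 174 172 143  77  75  73 101 173 173 172 172 170 172 172 173]
 [174 174 172 171 172 142  77  75  74 102 174 174 172 171 171 172 173 173]
 [175 174 172 172 169 142  78  76  74 107 173 173 172 171 172 174 174 174]
 [174 173 173 174 170 143  78  75  76 124 174 174 174 174 175 174 171 172]
 [172 170 172 172 171 143  78  75  76 123 172 172 172 175 176 174 170 172]
 [165 169 169 170 170 149  78  75  77 129 173 173 172 175 174 174 173 175]
 [133 154 155 157 166 161  89  75  85 153 172 173 174 172 172 173 175 173]
 [ 72  78  91  93 133 127 114  76 107 167 172 173 173 173 174 175 175 173]
 [ 73  75  74  74  74  91 103  90 115 135 158 160 160 168 168 175 175 175]
 [ 74  73  72  74  83 129 129 128 106 106 100 103 106 136 133 159 161 171]
 [ 68  69  70  73 1
[... 364 characters left out ...]
1 127 131  98  98 120 107 101 101 107 129 145 142 101  77  76  75]
 [ 71  78 118  93  95  95 100 141 142 143 145 144 145 137  77  77  75  73]
 [ 74  75  84  86  89  88  93 122 133 135 136 141 140 117  78  76  74  73]
 [ 75  74  86  86  91  90 103  88  88  96  99 121 119  89  76  73  70  70]]
eye ((318.61471562201285, 152.43526389457872), 19.0703125) [0.48776431 0.2150439  0.062     ]
146 foot near edge [0.48422325 0.21180459 0.08998378]
146.5 foot near edge [0.48533303 0.20986811 0.08998378]
147 foot near edge [0.48644002 0.20793648 0.08998378]
proj tcp axis foot [317.7687127  145.60388349] [317.84067914 138.17855648] eye mouth [318.47653149 152.2610051 ] over eye [318.55589438 145.6057219 ]
```

>>> {"api": "carry_out", "payload": {"plan": [{"dx": 3.5,"dy": 2.5,"dz": 0,"twist": 0,"fingers": 1},{"dx": 3.5,"dy": 2.5,"dz": 7,"twist": 0,"fingers": 1},{"dx": 3.5,"dy": 2.5,"dz": 14,"twist": 0,"fingers": 1},{"dx": 3.5,"dy": 2.5,"dz": 20,"twist": 0,"fingers": 1},{"dx": 3.5,"dy": 2.5,"dz": 20,"twist": 0,"fingers": 1}]}}

```text
clock: 5.77
eef_pos: [0.4861, 0.2182, 0.1534]
tool_rot: [0.706, 0.708, -0.002, -0.001]
ft_force: [-0.7, 0.0, -2.3]
grip_width: 0.0102
grasp_force: 58.7
```

Run:
```python
from h import *
s=snap('scene','s4')
o=bot.get_obs()['eef_pos'];print(o)
k,C=barfoot(s,317.5,150,0);print(k,C[0],C[-1],np.polyval(k,151))
g=cv2.cvtColor(s['image'],cv2.COLOR_RGB2GRAY);print(g[144:160,310:328])
for z in(.068,.07,.072):print(z,proj(s,[.487,.2155,z]))
```

```text
[0.48633709 0.21836678 0.15405046]
[-9.30152468e-02  3.31490246e+02] (133, np.float64(318.91469194312793)) (145, np.float64(316.57466063348414)) 317.44494408699876
[[166 169 169 171 171 173 168  97  77  73  81 167 172 175 176 174 173 174]
 [132 155 153 157 167 165 166  99  75  73  83 174 173 173 172 174 175 173]
 [ 72  77  91  92 134 130 155  92  75  73  84 173 174 173 175 174 174 174]
 [ 73  74  73  73  75  90 103  80  77  73  80 160 161 169 168 175 174 175]
 [ 73  72  70  73  82 128 128  95  77  73  73 103 105 136 133 160 161 170]
 [ 69  69  70  72 103 143 142 106  77  73  82 128 124 101 101 101  98 135]
 [ 68  69  70  83 130 143 141 104  79  78  96 136 129 130 130 113  85  73]
 [ 69  69  74 103 143 143 127 109  84  84  87 110 128 131 132 108  74  74]
 [ 68  70  83 131 143 143 100  78  82  84  82  91 127 134 141  87  75  75]
 [ 68  73 103 144 143 133  81  79  82  82  88 104 140 144 133  77  75  74]
 [ 70  79 127 140 134  97  92  86 101 101 106 130 145 142 101  77  75  73]
 [ 72  79 120 119  95  94  95 100 143 143 145 144 145 138  77  77  74  74]
 [ 75  75  85  86  86  88  92  95 133 136 136 140 141 116  77  74  72  73]
 [ 73  74  86  86  91  90  91  87  87  95  99 122 119  89  77  73  69  70]
 [ 74  74  81  92  94  96 108 107 105 104  94  86  85  77  73  69  70  70]
 [ 73  73  77  95  96 110 142 142 140 139 106  85  85  76  70  69  70  69]]
0.068 [318.49329432 150.85529329]
0.07 [318.49891224 150.38418034]
0.072 [318.50454543 149.91178759]
```

The bar axis (u≈318.6) lines up with the hole centre (318.6,152.4) and the foot is at the mouth. I'll insert slowly.

>>> {"api": "carry_out", "payload": {"plan": [{"dx": 0,"dy": 0,"dz": 4,"twist": 0,"fingers": 1},{"dx": 0,"dy": 0,"dz": 8,"twist": 0,"fingers": 1},{"dx": 0,"dy": 0,"dz": 12,"twist": 0,"fingers": 1},{"dx": 0,"dy": 0,"dz": 16,"twist": 0,"fingers": 1},{"dx": 0,"dy": 0,"dz": 20,"twist": 0,"fingers": 1}]}}

```text
clock: 6.23
eef_pos: [0.4875, 0.2179, 0.1351]
tool_rot: [0.706, 0.708, -0.0, 0.001]
ft_force: [0.7, -3.5, 0.3]
grip_width: 0.0106
grasp_force: 58.9
```

>>> {"api": "carry_out", "payload": {"plan": [{"dx": -2,"dy": 0,"dz": 5,"twist": 0,"fingers": 1},{"dx": -2,"dy": 0,"dz": 10,"twist": 0,"fingers": 1},{"dx": -2,"dy": 0,"dz": 16,"twist": 0,"fingers": 1},{"dx": -2,"dy": 0,"dz": 22,"twist": 0,"fingers": 1},{"dx": -2,"dy": 0,"dz": 25,"twist": 0,"fingers": 1}]}}

```text
clock: 6.65
eef_pos: [0.4868, 0.2167, 0.1091]
tool_rot: [0.706, 0.708, -0.001, -0.0]
ft_force: [0.5, -0.5, -1.2]
grip_width: 0.0102
grasp_force: 58.7
```

Run:
```python
from h import *
b=snap('scene','s5')['image'][:,:,::-1]
cv2.imwrite('pics/s5c.png',cv2.convertScaleAbs(cv2.resize(b[100:190,260:380],(720,540)),alpha=1.6))
o=bot.get_obs();print(o['eef_pos'],o['ft_force'])
```

```text
[0.48673664 0.21663014 0.10884816] [ 0.49584552 -1.53556237 -3.25753196]
```

View pics/s5c.png

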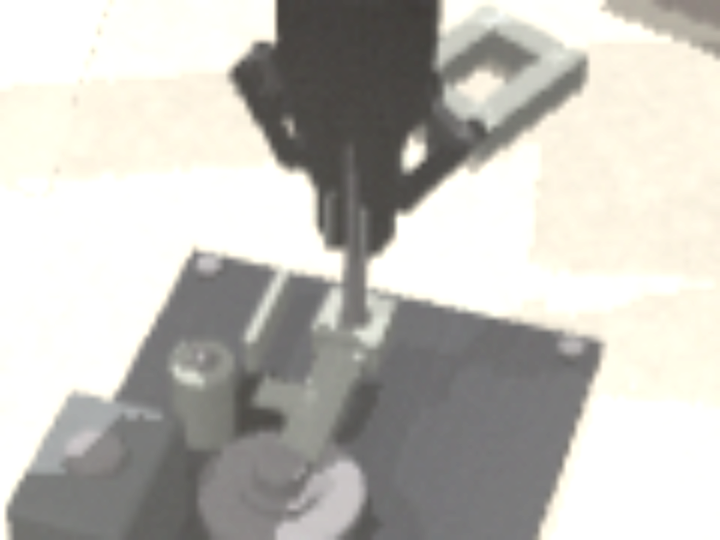

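The bar is down through the eye (boss at crop (355,320)), with low force and the arm at rest. Now I'll push along the arc.

>>> {"api": "carry_out", "payload": {"plan": [{"dx": 1,"dy": 5,"dz": 0,"twist": 0,"fingers": 1},{"dx": 2,"dy": 10,"dz": 0,"twist": 0,"fingers": 1},{"dx": 2.5,"dy": 15,"dz": 0,"twist": 0,"fingers": 1},{"dx": 3,"dy": 20,"dz": 0,"twist": 0,"fingers": 1},{"dx": 3,"dy": 25,"dz": 0,"twist": 0,"fingers": 1}]}}

```text
clock: 7.12
eef_pos: [0.5115, 0.2191, 0.1095]
tool_rot: [0.706, 0.708, -0.002, -0.0]
ft_force: [-4.2, -3.7, -4.0]
grip_width: 0.0103
grasp_force: 58.7
```

>>> {"api": "carry_out", "payload": {"plan": [{"dx": 0,"dy": 5,"dz": 0,"twist": 3,"fingers": 1},{"dx": 0,"dy": 10,"dz": 0,"twist": 6,"fingers": 1},{"dx": -0.5,"dy": 15,"dz": 0,"twist": 9,"fingers": 1},{"dx": -1,"dy": 20,"dz": 0,"twist": 12,"fingers": 1},{"dx": -1.5,"dy": 24,"dz": 0,"twist": 15,"fingers": 1}]}}

```text
clock: 7.53
eef_pos: [0.5332, 0.2181, 0.1094]
tool_rot: [0.793, 0.609, -0.003, -0.002]
ft_force: [-8.4, -2.3, -0.4]
grip_width: 0.0104
grasp_force: 59.7
```

Run:
```python
from h import *
b=snap('scene','s6')['image'][:,:,::-1]
cv2.imwrite('pics/s6c.png',cv2.convertScaleAbs(cv2.resize(b[100:190,270:390],(720,540)),alpha=1.6))
o=bot.get_obs();print(o['eef_pos'],o['ft_force'],o['grasp_force'])
go([.557,.2115,.109])
```

```text
[0.53459916 0.21786779 0.10949552] [-4.1917792  -3.83729332 -3.16126312] 58.86025294661522
shift [-0.3 23.3  0.4] yaw now -15.09 twist None z axis [-0.0054 -0.001  -1.    ]
```

View pics/s6c.png

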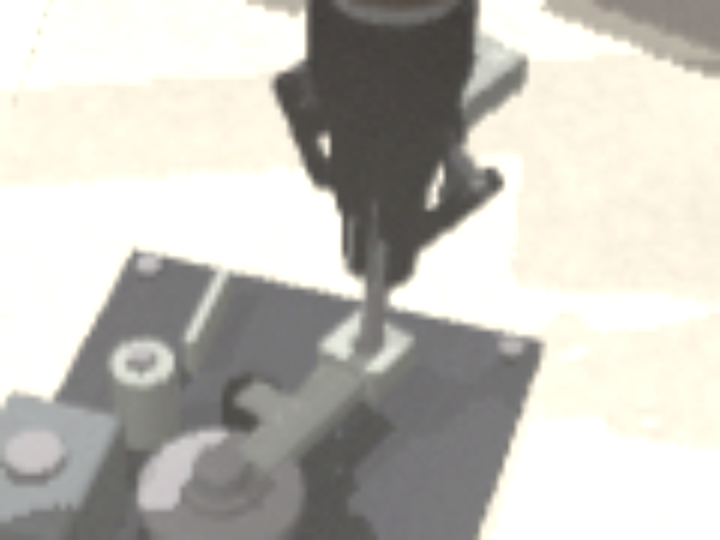

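The arm follows the bar, with the eye now near crop (370,340). I'll push the rest of the way.

>>> {"api": "carry_out", "payload": {"plan": [{"dx": 0,"dy": 5,"dz": 0,"twist": 2,"fingers": 1},{"dx": 0,"dy": 10,"dz": 0,"twist": 4,"fingers": 1},{"dx": 0,"dy": 15,"dz": 0,"twist": 4,"fingers": 1},{"dx": -0.5,"dy": 20,"dz": 0,"twist": 4,"fingers": 1},{"dx": -0.5,"dy": 21,"dz": 0,"twist": 4,"fingers": 1}]}}

```text
clock: 8.0
eef_pos: [0.5547, 0.212, 0.1094]
tool_rot: [0.813, 0.582, -0.002, -0.001]
ft_force: [-7.1, -1.9, -0.9]
grip_width: 0.0104
grasp_force: 59.3
```

>>> {"api": "carry_out", "payload": {"plan": [{"dx": 0,"dy": 0,"dz": 0,"twist": 0,"fingers": 1},{"dx": 0,"dy": 0,"dz": 0,"twist": 0,"fingers": 1},{"dx": 0,"dy": 0,"dz": 0,"twist": 0,"fingers": 1},{"dx": 0,"dy": 0,"dz": 0,"twist": 0,"fingers": 1},{"dx": 0,"dy": 0,"dz": 0,"twist": 0,"fingers": 1}]}}

```text
clock: 8.42
eef_pos: [0.5539, 0.2123, 0.1095]
tool_rot: [0.813, 0.582, -0.003, -0.002]
ft_force: [-8.4, -2.8, -1.1]
grip_width: 0.0106
grasp_force: 59.4
```

Run:
```python
from h import *
b=snap('scene','s7')['image'][:,:,::-1]; t=snap('top','t7')['image'][:,:,::-1]
cv2.imwrite('pics/s7c.png',cv2.convertScaleAbs(np.hstack([cv2.resize(b[110:200,270:350],(400,450)),cv2.resize(t[170:260,240:320],(400,450))]),alpha=1.6))
o=bot.get_obs();print(o['eef_pos'],o['ft_force'],o['grasp_force'])
s=dict(np.load('pics/s7.npz'))
for th in(.4,.45,.5,.55,.6):
    a=np.radians(103.1)-th;p=proj(s,[.514+.12*np.cos(a),.098+.12*np.sin(a),.062]);print(th,(p-[270,110]+.5)*5)
```

```text
[0.5539257  0.21234569 0.10946199] [-7.68298532 -2.05646823 -1.32926731] 59.37147036194801
0.4 [312.00505887 240.37211461]
0.45 [319.46226848 244.95997315]
0.5 [326.63043608 249.81988325]
0.55 [333.49214181 254.94332608]
0.6 [340.0302664  260.32116506]
```

View pics/s7c.png

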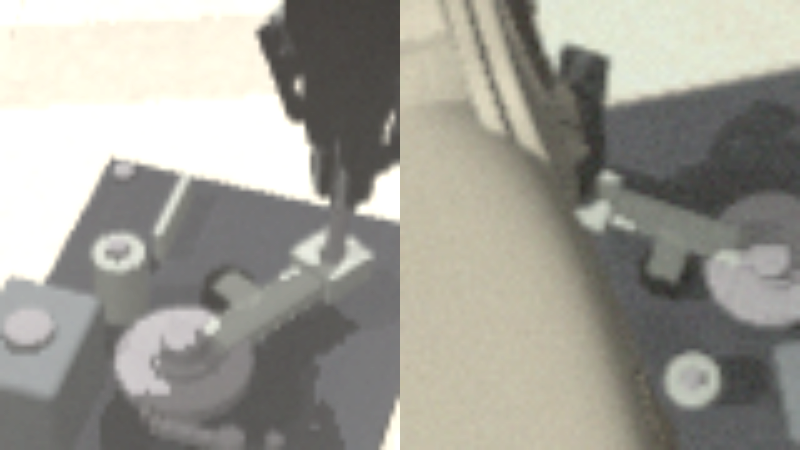

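The eye is at crop (333,255), which puts the arm at about 0.54 rad: past the click, short of the stop, and steady at about 8 N. I'm handing in.

```bash
python3 -c "
from workcell import job_done
print(job_done())"
```

```text
the job is handed in; nothing more can be done
None
```

I put the bar through the eye with the arm at rest, pushed the arm to about 0.54 rad (past the click, measured from the picture), and handed in with the gripper still holding it there at about 8 N; the hand-in returned no verdict.

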